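Put the spare tool battery on charge

ROBOT

A 6-joint arm with a two-finger parallel gripper is mounted at the origin on the work surface. World frame = base frame: x ahead of the robot, y to its left, z up, the work surface at z = 0. Lengths are in mm, angles in rad, forces in N, time in s.
With the tool pointing down it reaches from about 275 to 750 mm from the base axis. Payload 10.2 kg.
Tool frame: the origin (TCP) lies midway between the tips of the shut fingers; the grasp point (between the pads) lies 19 mm behind it; z points along the fingers, y is the line along which they close (so a half turn about z gives the same grasp; the last joint's range is limited). The gripper opens to 85 mm and grips with 20 to 120 N. Pads are 22 mm wide; open, the fingers measure 114 mm over their backs; the gripper's body (76 mm by 85 mm) begins 54 mm behind the grasp point. The pads swing forward as they close: fully open they stand 13 mm farther back than shut.
Start: joints at [1.078, 0.313, 1.498, -0, 1.331, -0.223], TCP at [139.946, 506.01, 231.294] pointing down, gripper open.
Joint ranges: [-2.94, 2.94], [-0.97, 2.17], [0.19, 2.56], [-1.23, 4.37], [0.02, 3.11], [-2.88, 2.88]. Speed limits (rad/s): [2.39, 2.39, 3.01, 3.14, 3.14, 3.14].

INTERFACE

Orientations are given as a unit quaternion [w, x, y, z].
In Python, from rig import ctrl gives the robot as it stands.
- The arm moves only by the tool arm_command, never from a script. Its argument "increments" is a list of rows, each an object with "dr": the turn, a rotation vector about the tool's x, y, z in units of pi/4 rad (1.0 is pi/4 rad), a list of three; "offset": the shift along the tool's x, y, z in units of 120 mm (1.0 is 120 mm), a list of three; "hand": the opening, from -1 (shut) to 1 (fully open). A call has 1 to 8 rows; each row shifts and turns the commanded pose from where the row before left it, along the tool's axes as they then stand; what a row does not reach is not made up. A row lasts 1/10 s, in which the tool goes at most 50 mm and 8.59 degrees, less where a joint would pass 70% of its speed; a pose out of reach is approached as far as the arm can. A call with a number of a shift or a turn outside -1 to 1 is refused whole. A call with a gripper value outside its range is refused whole. The fingers move at their own pace and stop on an object; "grip_force" is the grip in N (left out, the last holds). Time passes only in rows, so rows that do not move let the fingers close. It gives the time, the measured TCP pose, the force, the opening and the grip force at its end, in the units of the state.
- ctrl.sense(): the state, without advancing time (a new reading comes with each control period).
- ctrl.capture(name): name is "scene" or "top"; returns the picture (400x640x3 uint8, red, green, blue); there is no depth.
- ctrl.camera_info(name): a dict with "K" (3x3 intrinsics, pixels), "dist" ([k1, k2, p1, p2, k3] as OpenCV has them; the pictures are not rectified), "R" (3x3) and "t" (3): a world point X has camera coordinates R X + t. Camera axes: x right, y down, z forward; pixel columns grow to the right and rows downward; lengths in mm; the calibration is good to about 2 mm. A picture is of the moment at which its call begins. camera_info takes no time and is no camera call.
- ctrl.finish_job(): hands the job in; it is judged then, once.
The state is a dict: "time_s": time; "joints": joint angles; "dq": joint speeds; "tau": joint torques, N m; "eef_pos": TCP position; "ee_rot": TCP orientation; "force": force on the tool from outside, world axes, zero at the start; "wrist_torque": the same for the moment, N m; "grip_width": opening from 0.0 (shut) to 1.0 (fully open); "grip_force": force on a finger pad.
Only numpy, scipy, OpenCV 4.12 (cv2) and the standard library are available. Lean on these libraries where they do the work, as an engineer would, in place of code of your own. Each camera call takes 0.05 s, during which the arm holds its last target. There are 200 camera calls.

TASK

Pull the drawer of the bench cabinet out to its stop and leave it out; take the cordless-tool battery pack that stands in it and plug it, stem first, into the bay in the sloping face of the charger, feeling for the opening because the bay floats a few millimetres sideways, and press until its foot is flat on the face: the sprung contacts need a firm push, but do not ram it. Leave the nozzle in the drawer and the tin, tape measure and brush on the bench where they are.

Things in the scene. Friction and masses are not known exactly. Their poses are not given: they have to be found in the camera images.
- cabinet_drawer0 (a joint): how far the drawer is pulled out of its grey bench cabinet (fixed, 220 deep x 300 wide x 132 mm high), m: 0 shut, 0.150 at its stop; 1 to 2 N of drag. Its rim lies 110 mm above the bench, its inner floor 22 mm; 258 mm wide inside. On the floor a plastic nest, 36 mm high, has two pockets 58 (front to back) x 40 mm, 60 mm either side of the middle.
- cabinet_drawer0_handle (a point): middle of the drawer's bar handle: a level steel bar 11 mm thick, 120 mm long, its axis 35 mm ahead of the drawer front (29 mm of gap for a finger), 38 mm below the cabinet's top. x points into the cabinet (the drawer slides out along -x), y along the bar, z up. It moves with the drawer; the pack's axis stands about 116 mm behind it (x), 60 mm left or right.
- pack: black battery pack, 0.26 to 0.40 kg, 86 mm tall. Below: the stem, 46 (x) x 34 (y) x 44 mm, its end tapered over 7 mm (3.5 a side in x, 1.5 in y), with a key rib 10 mm wide and 5 mm proud down the middle of its -x side. Origin: centre of the stem's free end; z runs from stem to foot. It starts upright, stem down, in one of the drawer's two pockets, within 0.1 rad of the handle's axes.
- pack_foot (a point): centre of the foot's underside, 44 mm along the pack's z from its origin; axes as the pack's. The foot, above the stem, is a block 66 (x) x 50 (y) x 42 mm (z), to be gripped across y.
- charger: dark wedge-shaped desk charger, fixed, 150 deep x 124 wide x 110 mm high. Origin: middle of its underside; x points to its back, y to its left. Its face slopes 25 degrees, low edge toward -x. Two sprung leaf contacts in the bay's +-y walls begin to resist when the stem is about 30 mm deep, rising to some 8 to 13 N in all when home; they also hold the pack in place.
- bay_mouth (a point): middle of the charger's face, 86 mm above the bench; z out of the face (25 degrees from vertical), x up the slope. The bay is a sharp-edged hole 47.5 (x) x 35.5 (y) x 48 mm deep with a slot for the rib in its -x wall: pack axes along these axes. It is in a grey insert, flush with the face, that floats along y (5 N drag) and rests up to 10 mm either side of this point; feel for it.
- nozzle: plain steel heat-gun nozzle, loose, 35 mm diameter at its foot, 22 mm at the top, 74 mm tall, standing in the nest's other pocket. Origin: centre of its underside. Leave it there.
- tin: metal tin on the bench, 74 mm diameter, 82 mm tall, origin centre of underside. Bystander.
- tape: tape measure on the bench, 82 x 42 x 70 mm tall, origin centre of underside. Bystander.
- brush: paint brush lying on the bench, 240 mm long, about 20 mm thick, origin under its middle. Bystander.
Mind the look-alikes: they are no part of the job. There is more than one size of the charger; the job needs the smaller.

How it is judged (in metres and radians):
On the way, in this order (a step that is already met when the one before it is completed fails the run):
1. the drawer is pulled out to its stop (value of joint cabinet_drawer0 above 0.142 m), for 0.1 s.
2. the pack is lifted clear of the drawer (height (world z) of pack above 0.11 m), for 0.1 s.
At the end, for the whole second after the job is handed in: The pack is home in the bay: its foot (pack_foot) within 3 mm of the face, 4 mm of the bay_mouth point along the slope, 13 mm across it; square (0.05 rad), at rest; the drawer is still out (0.135 m or more); the nozzle in its pocket (below 0.04 m, tilt under 0.35 rad) (z of pack_foot in the frame of bay_mouth between -0.003 and 0.003 m and x of pack_foot in the frame of bay_mouth between -0.004 and 0.004 m and y of pack_foot in the frame of bay_mouth between -0.013 and 0.013 m and angle between the z axis of pack and the z axis of bay_mouth, either way round below 0.05 rad and angle between the x axis of pack and the x axis of bay_mouth, either way round below 0.06 rad and value of joint cabinet_drawer0 above 0.135 m and linear speed of pack below 0.01 m/s and height (world z) of nozzle below 0.04 m and angle between nozzle's own z axis and vertical below 0.35 rad); the robot touches nothing.
It fails at once if the tin is moved by more than 30 mm (distance of tin from where it was at the start of the episode above 0.03 m).
It fails at once if the tape is moved by more than 30 mm (distance of tape from where it was at the start of the episode above 0.03 m).
It fails at once if the brush is moved by more than 30 mm (distance of brush from where it was at the start of the episode above 0.03 m).
It fails at once if the nozzle is taken out of the drawer (height (world z) of nozzle above 0.06 m).
It fails at once if the pack is rammed into the charger (over 120 N) (contact force between pack and charger above 120 N).
It also fails if it takes over 67 s, if anything falls off the work surface, if the arm or the gripper's body presses on something with over 40 N, if the wrist force passes 120 N, or if a joint passes its speed limit or range.

## Working session

There is one attempt and no reset: what is moved stays moved. The work goes in short steps, Python scripts to look and compute and a tool call to move; the robot and the scene stay as the last step left them, time stands still between calls to the robot, and variables do not carry over. Pictures are saved under pics/ and viewed, at most 10 in all, crops included, and the job is handed in when it is done.

Besides the shell and the picture viewer there is one more tool, called after "Call:" as name([rows], argument=value, ...), one row to a line, values as JSON. arm_command: Moves the arm, as the interface text tells. Shifts and turns lie within -1 to 1; 1 stands for 120 mm of shift or pi/4 rad of turn. Its arguments: {"type":"object","properties":{"increments":{"type":"array"},"grip_force":{"type":"number"}},"required":["increments"]}

```bash
ls; mkdir -p pics; python3 - <<'E'
from rig import ctrl
import cv2,json
for n in("scene","top"):
    cv2.imwrite(f"pics/{n}0.png",ctrl.capture(n)[:,:,::-1])
    c=ctrl.camera_info(n); print(n,{k:[[round(float(x),4) for x in r] if hasattr(r,'__len__') else round(float(r),4) for r in v] for k,v in c.items() if k in("K","dist","R","t")})
print(ctrl.sense())
E
```

```text
pics
scene {'K': [[407.5816, 0.0, 325.5948], [0.0, 407.5816, 193.3453], [0.0, 0.0, 1.0]], 'dist': [-0.0307, 0.0, 0.0, 0.0, 0.0], 'R': [[0.1248, 0.9921, 0.0099], [0.7188, -0.0836, -0.6902], [-0.6839, 0.0932, -0.7236]], 't': [13.182, -307.5082, 1653.6298]}
top {'K': [[466.6967, 0.0, 319.9121], [0.0, 466.6967, 209.9704], [0.0, 0.0, 1.0]], 'dist': [-0.1191, 0.0, 0.0, 0.0, 0.0], 'R': [[-0.0303, -0.9995, -0.0068], [-0.9957, 0.0308, -0.0873], [0.0875, 0.0041, -0.9962]], 't': [-71.8746, 514.8959, 1265.2097]}
{'time_s': 0.1, 'joints': array([ 1.07756331e+00,  3.13384774e-01,  1.49835587e+00, -1.36009306e-05,
        1.33098857e+00, -2.23427748e-01]), 'dq': array([-9.14430168e-04, -7.20465768e-04, -3.29569968e-03,  1.02595642e-03,
        1.34143571e-06, -2.51899159e-06]), 'tau': array([ 4.38055984e-03, -4.12902582e+01, -2.60142910e+01, -1.35641048e-04,
        3.04591202e-03, -2.63357583e-05]), 'eef_pos': array([139.85483   , 505.79477731, 230.79901609]), 'ee_rot': array([-1.93117992e-04,  1.34492206e-01,  9.90914489e-01, -5.34504786e-04]), 'force': array([0.62363777, 0.36191783, 0.70641959]), 'wrist_torque': array([-0.04478718,  0.01317546, -0.00092065]), 'grip_force': 0.0, 'grip_width': 1.000524040273385}
```

View pics/scene0.png

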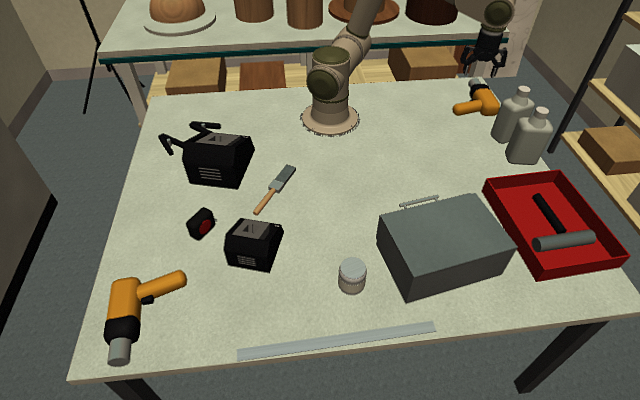

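View pics/top0.png

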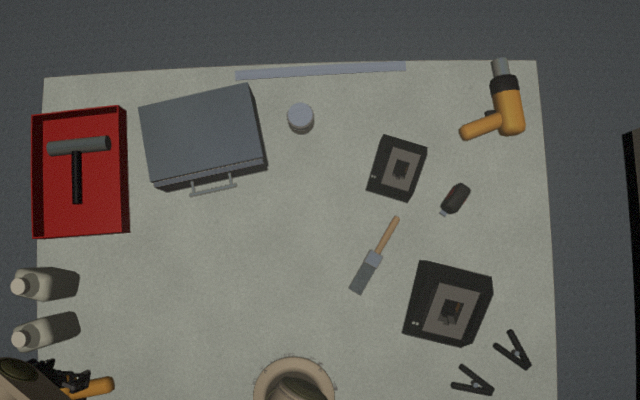

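The top view shows the cabinet at about (205,135) with its handle at (213,187). The small charger is at (397,168), the large one at (450,305), and the tin at (300,117). I'll zoom in for corners.

```bash
python3 - <<'E'
import cv2,numpy as np
t=cv2.imread("pics/top0.png");s=cv2.imread("pics/scene0.png")
r=lambda im,x,y,w,h,f:cv2.resize(im[y:y+h,x:x+w],None,fx=f,fy=f,interpolation=cv2.INTER_CUBIC)
a=r(t,355,125,80,60+25,5)   #400x425
b=r(s,215,205,80,85,5)
im=np.hstack([a,b]); im=np.clip(im.astype(float)*1.8,0,255).astype(np.uint8)
cv2.imwrite("pics/ch.png",im)
a=r(t,130,75,145,125,2.75); b=r(s,370,185,150,125,2.66)
h=min(a.shape[0],b.shape[0]);cv2.imwrite("pics/cab.png",np.hstack([a[:h],b[:h]])[:,:800])
print(a.shape,b.shape)
E
```

```text
(344, 399, 3) (332, 399, 3)
```

View pics/ch.png

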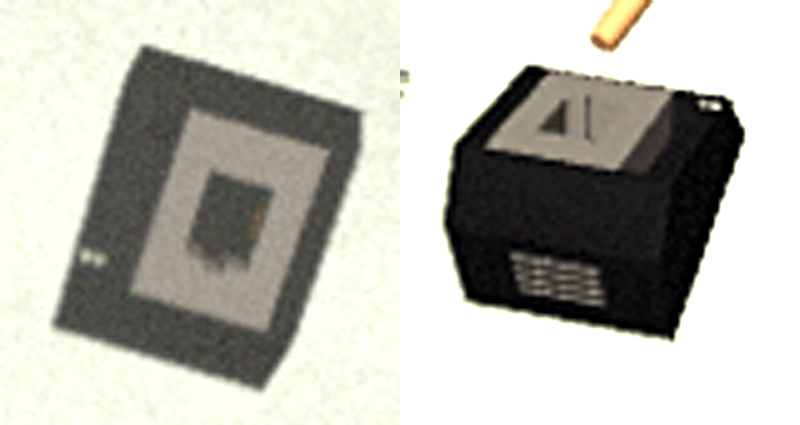

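View pics/cab.png

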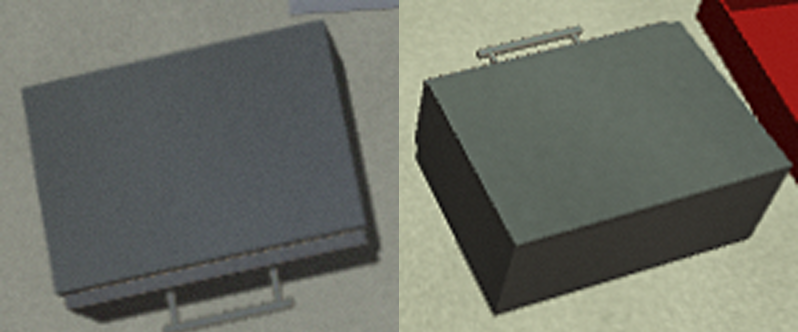

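Both crops are clear. In the charger's top view the grey plate corners are at crop (190,110), (330,150), (268,330) and (132,292). The rib slot is at the lower side, so charger +x points up the picture, away from the robot. The handle bar's ends are at crop (165,330) and (293,302). Next I fit the poses.

```bash
cat > h.py <<'E'
import numpy as np,cv2
from scipy.optimize import least_squares
from scipy.spatial.transform import Rotation as Ro
from rig import ctrl
CI={n:ctrl.camera_info(n) for n in("scene","top")}
def proj(n,X):
    c=CI[n];R=np.array(c["R"],float)
    return cv2.projectPoints(np.atleast_2d(X).astype(float),cv2.Rodrigues(R)[0],np.array(c["t"],float),np.array(c["K"],float),np.array(c["dist"],float))[0][:,0]
def ray(n,p):
    c=CI[n];R=np.array(c["R"],float)
    q=cv2.undistortPoints(np.array(p,float).reshape(-1,1,2),np.array(c["K"],float),np.array(c["dist"],float))[:,0]
    return -R.T@np.array(c["t"],float),np.c_[q,np.ones(len(q))]@R
def onz(n,p,z):
    C,d=ray(n,p);return C+d*((z-C[2])/d[:,2])[:,None]
def tri(pt,ps):
    r=least_squares(lambda X:np.r_[proj("top",X)[0]-pt,proj("scene",X)[0]-ps],onz("top",[pt],80)[0]);return r.x,abs(r.fun).max()
E
python3 - <<'E'
from h import *
np.set_printoptions(precision=1,suppress=True)
cr=lambda p,f,o:(np.array(p,float)+.5)/f-.5+np.array(o)
pt=cr([(190,110),(330,150),(268,330),(132,292)],5,(355,125))   # BL(back left),BR,FR,FL
ps=cr([(622,172),(487,150),(530,72),(672,92)],5,(215-80,205))
for a,b in zip(pt,ps): print(a,b,*tri(a,b))
hole=cr([(210,172),(273,188),(250,265),(190,247)],5,(355,125))
for z in (86,):print("hole",onz("top",hole,z))
ct=cr([(22,90),(322,20),(365,232),(55,293)],2.75,(130,75))
print("cab",onz("top",ct,132))
cs=cr([(516-399,245),(790-399,168),(680-399,23),(425-399,82)],2.66,(370,185))
print("cabS",onz("scene",cs,132))
# cabinet scene corner order: BR,BL,FL,FR
ht=cr([(165,329),(293,302)],2.75,(130,75));hs=cr([(580-399,30),(480-399,53)],2.66,(370,185))
print("handle top",onz("top",ht,94),"scene",onz("scene",hs,94))
for a,b in zip(ht,hs): print(tri(a,b))
print("tin",onz("top",[(300,117)],82),"tape",onz("top",[(456,199)],50),"brush",onz("top",[(398,218),(355,290)],15))
print("camtop",ray("top",[(0,0)])[0])
E
```

```text
[392.6 146.6] [259. 239.] [ 666.3 -281.3  104.5] 0.8953658507018645
[420.6 154.6] [232.  234.6] [ 642.9 -354.   104.7] 0.9257498832474198
[408.2 190.6] [240.6 219. ] [ 553.9 -331.1   61.4] 1.6535209750039144
[381. 183.] [269. 223.] [ 577.  -254.    60.4] 0.2050800399603645
hole [[ 636.4 -295.6   86. ]
 [ 626.9 -328.9   86. ]
 [ 585.9 -314.5   86. ]
 [ 596.4 -283.    86. ]]
cab [[790.2 385.9 132. ]
 [845.3  93.3 132. ]
 [638.   55.  132. ]
 [591.  349.8 132. ]]
cabS [[847.5  94.4 132. ]
 [796.  385.  132. ]
 [595.3 350.7 132. ]
 [645.7  53.7 132. ]]
handle top [[558.3 254.8  94. ]
 [580.2 130.2  94. ]] scene [[558.9 256.6  94. ]
 [580.  134.5  94. ]]
(array([558.5, 255.8,  93.5]), np.float64(0.335546324791153))
(array([580.5, 131.9,  94.6]), np.float64(0.7896473303428024))
tin [[759.9 -41.9  82. ]] tape [[ 528.6 -459.7   50. ]] brush [[ 484.  -303.6   15. ]
 [ 289.8 -177.1   15. ]]
camtop [ 399.8  -92.9 1304.8]
```

```bash
cat >> h.py <<'E'
def tool(yaw,tilt=0):
    "rotation whose y is at yaw (deg), z down, leaning by tilt about tool y"
    a=np.radians(yaw);y=np.array([np.cos(a),np.sin(a),0]);z=np.array([0,0,-1.]);x=np.cross(y,z)
    return Ro.from_matrix(np.c_[x,y,z])*Ro.from_euler('y',tilt,degrees=True)
def plan(pos,rot):
    s=ctrl.sense();q=s["ee_rot"];r=Ro.from_quat([q[1],q[2],q[3],q[0]])
    print("turn",np.round((r.inv()*rot).as_rotvec()/(np.pi/4),3),"then shift",np.round(rot.inv().apply(np.array(pos)-s["eef_pos"])/120,3),"pos",s["eef_pos"].round(1),"F",s["force"].round(1),"t",s["time_s"])
E
python3 -c "
from h import *
plan((569.5,193.8,180),tool(9.9))"
```

```text
turn [-1.000e-03  1.000e-03  1.436e+00] then shift [-3.177  3.08   0.423] pos [139.9 505.8 230.8] F [0.6 0.4 0.7] t 0.1
```

Call:
arm_command([
  {"dr":[0,0,0.18],"offset":[0,0,0],"hand":-0.3},
  {"dr":[0,0,0.18],"offset":[0,0,0],"hand":-0.3},
  {"dr":[0,0,0.18],"offset":[0,0,0],"hand":-0.3},
  {"dr":[0,0,0.18],"offset":[0,0,0],"hand":-0.3},
  {"dr":[0,0,0.18],"offset":[0,0,0],"hand":-0.3},
  {"dr":[0,0,0.18],"offset":[0,0,0],"hand":-0.3},
  {"dr":[0,0,0.18],"offset":[0,0,0],"hand":-0.3},
  {"dr":[0,0,0.175],"offset":[0,0,0],"hand":-0.3},
])

```text
time_s: 0.9
eef_pos: [139.9, 505.9, 230.9]
ee_rot: [0.0, 0.645, 0.764, -0.0]
force: [0.5, -0.7, 0.2]
grip_width: 0.349
grip_force: 0.0
```

```bash
python3 -c "
from h import *
plan((569.5,193.8,180),tool(9.9));print(ctrl.sense()['grip_width'])"
```

```text
turn [-0.001  0.001 -0.006] then shift [-3.177  3.08   0.424] pos [139.9 505.9 230.9] F [ 0.5 -0.7  0.2] t 0.9
0.34901901430511295
```

Call:
arm_command([
  {"dr":[0,0,0],"offset":[-0.26,0.26,0],"hand":-0.3},
  {"dr":[0,0,0],"offset":[-0.26,0.26,0],"hand":-0.3},
  {"dr":[0,0,0],"offset":[-0.26,0.26,0],"hand":-0.3},
  {"dr":[0,0,0],"offset":[-0.26,0.26,0],"hand":-0.3},
  {"dr":[0,0,0],"offset":[-0.26,0.26,0],"hand":-0.3},
  {"dr":[0,0,0],"offset":[-0.26,0.26,0],"hand":-0.3},
  {"dr":[0,0,0],"offset":[-0.26,0.26,0],"hand":-0.3},
  {"dr":[0,0,0],"offset":[-0.26,0.26,0],"hand":-0.3},
])

```text
time_s: 1.7
eef_pos: [430.2, 302.0, 231.1]
ee_rot: [-0.0, 0.643, 0.766, -0.0]
force: [-0.3, 1.2, 1.2]
grip_width: 0.351
grip_force: 0.0
```

Call:
arm_command([
  {"dr":[0,0,0],"offset":[-0.2,0.18,0],"hand":-0.3},
  {"dr":[0,0,0],"offset":[-0.2,0.18,0],"hand":-0.3},
  {"dr":[0,0,0],"offset":[-0.2,0.18,0],"hand":-0.3},
  {"dr":[0,0,0],"offset":[-0.2,0.18,0],"hand":-0.3},
  {"dr":[0,0,0],"offset":[-0.2,0.18,0.1],"hand":-0.3},
  {"dr":[0,0,0],"offset":[-0.1,0.1,0.1],"hand":-0.3},
  {"dr":[0,0,0],"offset":[0,0,0],"hand":-0.3},
])

```text
time_s: 2.4
eef_pos: [570.5, 192.5, 204.8]
ee_rot: [-0.001, 0.644, 0.765, -0.002]
force: [-0.5, 0.3, 0.1]
grip_width: 0.35
grip_force: 0.0
```

```bash
python3 -c "
from h import *
plan((569.5,193.8,73),tool(9.9))
cv2.imwrite('pics/h1.png',cv2.resize(ctrl.capture('scene')[150:300,330:530,::-1],None,fx=4,fy=4))"
```

```text
turn [-0.005  0.    -0.002] then shift [ 0.012 -0.006  1.099] pos [570.5 192.5 204.8] F [-0.5  0.3  0.1] t 2.4
```

View pics/h1.png

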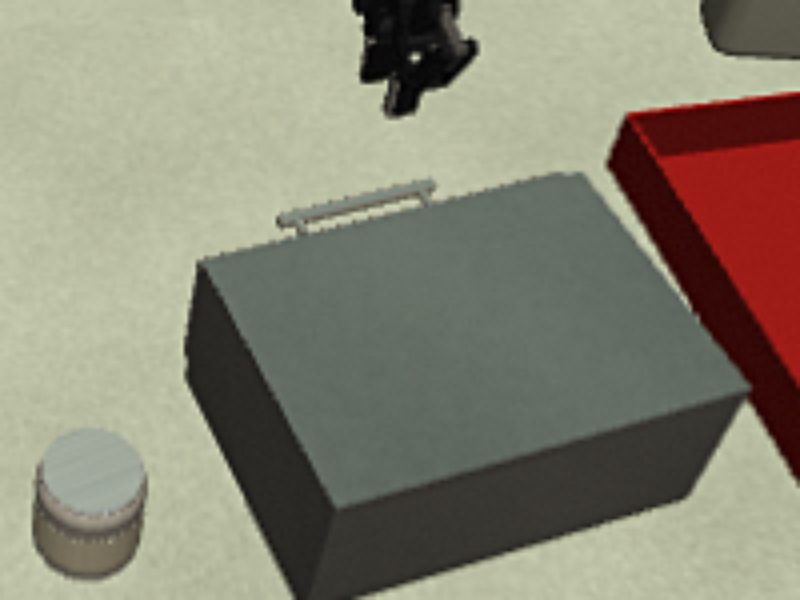

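The picture shows the gripper tips at crop (400,110), in line above the bar at (360,200). I'll go down around the bar.

Call:
arm_command([
  {"dr":[0,0,0],"offset":[0.01,-0.005,0.15],"hand":-0.3},
  {"dr":[0,0,0],"offset":[0,0,0.15],"hand":-0.3},
  {"dr":[0,0,0],"offset":[0,0,0.15],"hand":-0.3},
  {"dr":[0,0,0],"offset":[0,0,0.15],"hand":-0.3},
  {"dr":[0,0,0],"offset":[0,0,0.15],"hand":-0.3},
  {"dr":[0,0,0],"offset":[0,0,0.15],"hand":-0.3},
  {"dr":[0,0,0],"offset":[0,0,0.1],"hand":-0.3},
  {"dr":[0,0,0],"offset":[0,0,0.1],"hand":-0.3},
])

```text
time_s: 3.25
eef_pos: [569.4, 196.0, 76.7]
ee_rot: [0.001, 0.643, 0.766, 0.001]
force: [-55.1, -10.1, 106.2]
grip_width: 0.349
grip_force: 43.1
```

Call:
arm_command([
  {"dr":[0,0,0],"offset":[0,0,0],"hand":-0.5},
  {"dr":[0,0,0],"offset":[0,0,0],"hand":-0.7},
  {"dr":[0,0,0],"offset":[0,0,0],"hand":-1},
  {"dr":[0,0,0],"offset":[0,0,0],"hand":-1},
  {"dr":[0,0,0],"offset":[0,0,0],"hand":-1},
], grip_force=30)

```text
time_s: 3.75
eef_pos: [568.3, 195.5, 75.9]
ee_rot: [-0.001, 0.643, 0.766, -0.001]
force: [-7.1, -1.1, 8.3]
grip_width: 0.119
grip_force: 29.5
```

Call:
arm_command([
  {"dr":[0,0,0],"offset":[0,-0.05,0],"hand":-1},
  {"dr":[0,0,0],"offset":[0,-0.12,0],"hand":-1},
  {"dr":[0,0,0],"offset":[0,-0.18,0],"hand":-1},
  {"dr":[0,0,0],"offset":[0,-0.18,0],"hand":-1},
  {"dr":[0,0,0],"offset":[0,-0.18,0],"hand":-1},
  {"dr":[0,0,0],"offset":[0,-0.18,0],"hand":-1},
  {"dr":[0,0,0],"offset":[0,-0.16,0],"hand":-1},
  {"dr":[0,0,0],"offset":[0,-0.1,0],"hand":-1},
])

```text
time_s: 4.55
eef_pos: [432.9, 170.3, 76.0]
ee_rot: [0.002, 0.643, 0.766, -0.0]
force: [3.9, -9.3, 3.0]
grip_width: 0.113
grip_force: 29.9
```

Call:
arm_command([
  {"dr":[0,0,0],"offset":[0,-0.03,0],"hand":-1},
  {"dr":[0,0,0],"offset":[0,-0.03,0],"hand":-1},
  {"dr":[0,0,0],"offset":[0,-0.02,0],"hand":-1},
  {"dr":[0,0,0],"offset":[0,-0.015,0],"hand":-1},
  {"dr":[0,0,0],"offset":[0,0,0],"hand":-1},
])

```text
time_s: 5.05
eef_pos: [422.6, 168.3, 75.9]
ee_rot: [0.001, 0.643, 0.766, -0.0]
force: [0.7, -8.9, 7.4]
grip_width: 0.113
grip_force: 30.2
```

Call:
arm_command([
  {"dr":[0,0,0],"offset":[0,-0.015,0],"hand":-1},
  {"dr":[0,0,0],"offset":[0,-0.015,0],"hand":-1},
  {"dr":[0,0,0],"offset":[0,0,0],"hand":-1},
])

```text
time_s: 5.35
eef_pos: [421.2, 168.1, 76.0]
ee_rot: [0.003, 0.643, 0.766, 0.002]
force: [12.3, -5.8, -5.6]
grip_width: 0.116
grip_force: 29.6
```

Call:
arm_command([
  {"dr":[0,0,0],"offset":[0,0.012,0],"hand":-0.6},
  {"dr":[0,0,0],"offset":[0,0,0],"hand":-0.3},
  {"dr":[0,0,0],"offset":[0,0,0],"hand":-0.3},
  {"dr":[0,0,0],"offset":[0,0,-0.15],"hand":-0.3},
  {"dr":[0,0,0],"offset":[0,0,-0.3],"hand":-0.3},
  {"dr":[0,0,0],"offset":[0,0,-0.4],"hand":0},
  {"dr":[0,0,0],"offset":[0,0,-0.4],"hand":0.5},
  {"dr":[0,0,0],"offset":[0,-0.3,-0.2],"hand":1},
])

```text
time_s: 6.15
eef_pos: [386.6, 162.9, 252.8]
ee_rot: [0.002, 0.643, 0.766, 0.002]
force: [-1.0, -0.7, 0.2]
grip_width: 0.824
grip_force: 0.0
```

Call:
arm_command([
  {"dr":[0,0,-0.18],"offset":[-0.3,0,0],"hand":1},
  {"dr":[0,0,-0.18],"offset":[-0.3,0,0],"hand":1},
  {"dr":[0,0,-0.18],"offset":[-0.3,0,0],"hand":1},
  {"dr":[0,0,-0.18],"offset":[-0.3,0,0],"hand":1},
  {"dr":[0,0,-0.18],"offset":[0,0,0],"hand":1},
  {"dr":[0,0,-0.18],"offset":[0,0,0],"hand":1},
  {"dr":[0,0,-0.18],"offset":[0,0,0],"hand":1},
  {"dr":[0,0,-0.18],"offset":[0,0,0],"hand":1},
])

```text
time_s: 6.95
eef_pos: [436.2, 33.6, 249.1]
ee_rot: [-0.0, 0.136, 0.991, 0.0]
force: [-0.9, 0.6, -0.1]
grip_width: 1.0
grip_force: 0.0
```

```bash
python3 - <<'E'
from h import *
t=ctrl.capture('top')[:,:,::-1];s=ctrl.capture('scene')[:,:,::-1]
cv2.imwrite('pics/top1.png',t);cv2.imwrite('pics/sc1.png',s)
r=lambda im,x,y,w,h,f:np.clip(1.7*cv2.resize(im[y:y+h,x:x+w],None,fx=f,fy=f,interpolation=cv2.INTER_CUBIC).astype(float),0,255).astype(np.uint8)
cv2.imwrite('pics/dr1.png',np.hstack([r(t,140,150,130,110,3),r(s,350,140,130,110,3)]))
print(ctrl.sense()['eef_pos'],ctrl.sense()['joints'])
for n in('top','scene'):print(proj(n,[(421,168,94),(525.7,247,108),(546,129,108)]))
E
```

```text
[436.22882341  33.65397152 249.15899761] [-1.92101032e-01  1.03631742e-01  1.70986562e+00  8.25686958e-05
  1.32849051e+00 -1.48640846e+00]
[[222.76562798 245.52583272]
 [191.16948622 205.98685155]
 [235.85073098 196.77951108]]
[[397.92686587 167.36528664]
 [432.25374896 185.20041649]
 [396.15474168 193.22446922]]
```

View pics/dr1.png

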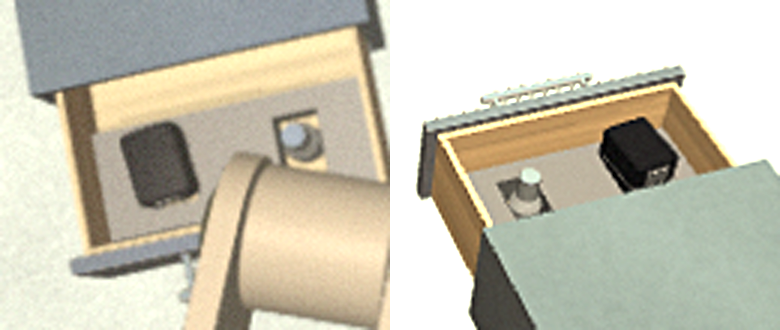

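The drawer is out. The pack is in the left pocket, at top crop (160,165), and the nozzle is in the right one. I'll fit the foot box to its dark silhouette in both views.

```bash
python3 - <<'E'
from h import *
from scipy.optimize import minimize
t=cv2.imread('pics/top1.png');s=cv2.imread('pics/sc1.png')
F=8
def mask(im,x,y,w,h,th,seed):
    g=cv2.resize(im[y:y+h,x:x+w].max(2),None,fx=F,fy=F,interpolation=cv2.INTER_CUBIC)
    n,l=cv2.connectedComponents((cv2.GaussianBlur(g,(9,9),0)<th).astype(np.uint8)); sx,sy=seed
    m=(l==l[int((sy-y)*F),int((sx-x)*F)]).astype(np.uint8);return cv2.morphologyEx(cv2.morphologyEx(m,cv2.MORPH_OPEN,np.ones((25,25))),cv2.MORPH_CLOSE,np.ones((33,33)))
bx={'top':(170,180,50,50),'scene':(545-5,175,45,35)}
bx['scene']=(410,172,45,40)
M={'top':mask(t,*bx['top'],60,(193,203)),'scene':mask(s,*bx['scene'],45,(430,190))}
for n in M:
    ys,xs=np.nonzero(M[n]);print(n,M[n].sum()/F/F,xs.min()/F+bx[n][0],xs.max()/F+bx[n][0],ys.min()/F+bx[n][1],ys.max()/F+bx[n][1])
def box(p):
    c,q=np.cos(p[2]),np.sin(p[2])
    P=[]
    for a in(-33,33):
        for b in(-25,25):
            for z in(66,108):P.append((p[0]+c*a-q*b,p[1]+q*a+c*b,z))
    return np.array(P,float)
def cost(p,names=('top','scene')):
    tot=0
    for n in names:
        x,y,w,h=bx[n];pt=(proj(n,box(p))-[x,y]+.5)*F-.5
        im=np.zeros_like(M[n]);cv2.fillConvexPoly(im,cv2.convexHull((pt*16).astype(np.int32)),1,shift=4)
        tot+=1-(im&M[n]).sum()/(im|M[n]).sum()
    return tot
for nm in(('top',),('scene',),('top','scene')):
    b=min((minimize(cost,(525.7,247,a),args=(nm,),method='Nelder-Mead',options=dict(initial_simplex=[(525,247,a),(535,247,a),(525,257,a),(525,247,a+.06)])) for a in(.1,.17,.24)),key=lambda r:r.fun)
    print(nm,b.x.round(3),b.fun)
E
```

```text
top 502.765625 180.625 205.625 191.125 218.75
scene 384.1875 420.125 445.375 180.0 203.25
('top',) [5.31177e+02 2.46917e+02 2.89000e-01] 0.17235968928442824
('scene',) [5.29537e+02 2.48151e+02 1.49000e-01] 0.2548841160053391
('top', 'scene') [5.30721e+02 2.48265e+02 1.52000e-01] 0.4296512754930937
```

```bash
python3 -c "
from h import *
plan((528.5,247.5,190),tool(102.5))"
```

```text
turn [ 0.   -0.   -0.63] then shift [-1.136  1.573  0.493] pos [436.2  33.7 249.2] F [0.3 0.  0.7] t 7.05
```

Call:
arm_command([
  {"dr":[0,0,-0.16],"offset":[0,0,0],"hand":1},
  {"dr":[0,0,-0.16],"offset":[0,0,0],"hand":1},
  {"dr":[0,0,-0.16],"offset":[0,0,0],"hand":1},
  {"dr":[0,0,-0.15],"offset":[0,0,0],"hand":1},
  {"dr":[0,0,0],"offset":[-0.2,0.28,0],"hand":1},
  {"dr":[0,0,0],"offset":[-0.2,0.28,0],"hand":1},
  {"dr":[0,0,0],"offset":[-0.2,0.28,0.1],"hand":1},
  {"dr":[0,0,0],"offset":[-0.2,0.28,0.1],"hand":1},
])

```text
time_s: 7.85
eef_pos: [501.7, 187.2, 225.1]
ee_rot: [0.0, -0.106, 0.994, 0.0]
force: [0.4, -0.2, 0.3]
grip_width: 0.997
grip_force: 0.0
```

Call:
arm_command([
  {"dr":[0,0,0],"offset":[-0.2,0.28,0.1],"hand":1},
  {"dr":[0,0,0],"offset":[-0.13,0.17,0.1],"hand":1},
  {"dr":[0,0,0],"offset":[0,0,0],"hand":1},
  {"dr":[0,0,0],"offset":[0,0,0],"hand":1},
])

```text
time_s: 8.25
eef_pos: [528.0, 246.7, 200.9]
ee_rot: [-0.0, -0.107, 0.994, -0.0]
force: [0.4, 0.8, -0.6]
grip_width: 1.003
grip_force: 0.0
```

```bash
python3 - <<'E'
from h import *
plan((528.5,247.5,72),tool(102.5))
s=ctrl.capture('scene')[:,:,::-1];t=ctrl.capture('top')[:,:,::-1]
r=lambda im,x,y,w,h,f:np.clip(1.9*cv2.resize(im[y:y+h,x:x+w],None,fx=f,fy=f,interpolation=cv2.INTER_CUBIC).astype(float),0,255).astype(np.uint8)
cv2.imwrite('pics/g1.png',r(s,370,120,110,100,5))
E
```

```text
turn [-0.    -0.001 -0.004] then shift [-0.005  0.005  1.075] pos [528.  246.7 200.9] F [ 0.4  0.8 -0.6] t 8.25
```

View pics/g1.png

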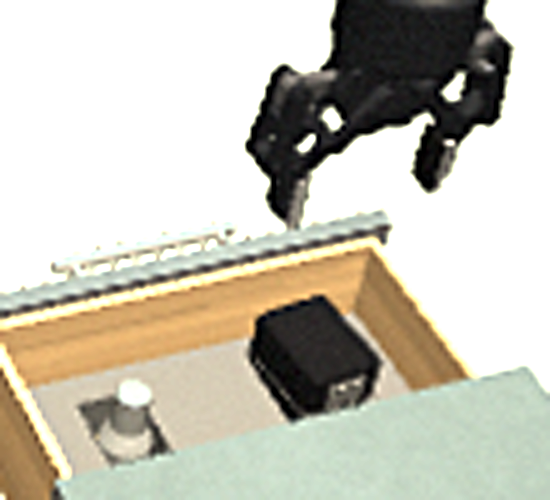

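```bash
python3 - <<'E'
from h import *
p=(np.array([(252,320),(320,296),(381,350),(316,384)])+.5)/5-.5+[370,120]
X=onz('scene',p,108)[:,:2];print(X.round(1),X.mean(0),[np.degrees(np.arctan2(*(X[(i+1)%4]-X[i])[::-1])).round(1) for i in range(4)],[np.linalg.norm(X[(i+1)%4]-X[i]).round(0) for i in range(4)])
E
```

```text
[[514.7 211.6]
 [499.1 259.7]
 [548.6 282.2]
 [571.4 234.3]] [533.42680171 246.97085334] [np.float64(108.0), np.float64(24.5), np.float64(-64.6), np.float64(-158.2)] [np.float64(51.0), np.float64(54.0), np.float64(53.0), np.float64(61.0)]
```

The open gripper is above the pack, with the pack's foot at crop (315,345). The fingers straddle it, so I'll go down and grip.

Call:
arm_command([
  {"dr":[0,0,-0.035],"offset":[0,0,0.15],"hand":1},
  {"dr":[0,0,0],"offset":[-0.02,0,0.15],"hand":1},
  {"dr":[0,0,0],"offset":[0,0,0.15],"hand":1},
  {"dr":[0,0,0],"offset":[0,0,0.15],"hand":1},
  {"dr":[0,0,0],"offset":[0,0,0.1],"hand":1},
  {"dr":[0,0,0],"offset":[0,0,0.1],"hand":1},
  {"dr":[0,0,0],"offset":[0,0,0.08],"hand":1},
])

```text
time_s: 9.05
eef_pos: [530.8, 246.9, 95.4]
ee_rot: [0.0, -0.121, 0.993, 0.0]
force: [-0.6, 0.3, -0.5]
grip_width: 0.997
grip_force: 0.0
```

Call:
arm_command([
  {"dr":[0,0,0],"offset":[0,0,0.07],"hand":1},
  {"dr":[0,0,0],"offset":[0,0,0.06],"hand":1},
  {"dr":[0,0,0],"offset":[0,0,0.06],"hand":1},
  {"dr":[0,0,0],"offset":[0,0,0],"hand":1},
])

```text
time_s: 9.45
eef_pos: [530.3, 247.2, 72.0]
ee_rot: [-0.001, -0.122, 0.993, -0.0]
force: [0.3, 0.4, -0.8]
grip_width: 1.001
grip_force: 0.0
```

Call:
arm_command([
  {"dr":[0,0,0],"offset":[0,0,0],"hand":0.6},
  {"dr":[0,0,0],"offset":[0,0,0],"hand":0.3},
  {"dr":[0,0,0],"offset":[0,0,0],"hand":0.1},
  {"dr":[0,0,0],"offset":[0,0,0],"hand":-0.2},
  {"dr":[0,0,0],"offset":[0,0,0],"hand":-0.5},
  {"dr":[0,0,0],"offset":[0,0,0],"hand":-1},
  {"dr":[0,0,0],"offset":[0,0,0],"hand":-1},
], grip_force=40)

```text
time_s: 10.15
eef_pos: [531.0, 247.3, 73.5]
ee_rot: [0.001, -0.122, 0.993, 0.0]
force: [-1.2, -1.1, 5.1]
grip_width: 0.585
grip_force: 41.5
```

Call:
arm_command([
  {"dr":[0,0,0],"offset":[0,0,0],"hand":-1},
  {"dr":[0,0,0],"offset":[0,0,0],"hand":-1},
  {"dr":[0,0,0],"offset":[0,0,-0.08],"hand":-1},
  {"dr":[0,0,0],"offset":[0,0,-0.15],"hand":-1},
  {"dr":[0,0,0],"offset":[0,0,-0.2],"hand":-1},
], grip_force=90)

```text
time_s: 10.65
eef_pos: [529.8, 247.0, 124.1]
ee_rot: [-0.002, -0.122, 0.993, -0.0]
force: [0.5, 1.0, -2.2]
grip_width: 0.576
grip_force: 92.3
```

Call:
arm_command([
  {"dr":[0,0,0],"offset":[0,0,-0.25],"hand":-1},
  {"dr":[0,0,0],"offset":[0,0,-0.25],"hand":-1},
  {"dr":[0,0,0],"offset":[0,0,-0.25],"hand":-1},
  {"dr":[0,0,0],"offset":[0,0,-0.25],"hand":-1},
  {"dr":[0,0,0],"offset":[0,0,-0.15],"hand":-1},
  {"dr":[0,0,0],"offset":[0,0,0],"hand":-1},
])

```text
time_s: 11.25
eef_pos: [531.2, 247.4, 264.9]
ee_rot: [0.002, -0.122, 0.993, 0.0]
force: [-0.2, 0.2, -2.9]
grip_width: 0.577
grip_force: 92.3
```

```bash
cat >> h.py <<'E'
def face(p,uv,w=0):
    "points on charger face; p=cx,cy,yaw(rad) of the bay centre"
    c,s=np.cos(p[2]),np.sin(p[2]);a=np.radians(25)
    X=np.array([c*np.cos(a),s*np.cos(a),np.sin(a)]);Y=np.array([-s,c,0]);Z=np.cross(X,Y)
    return np.array([p[0],p[1],86])+np.outer(uv[:,0],X)+np.outer(uv[:,1],Y)+w*Z
E
python3 - <<'E'
from h import *
cr=lambda p,f,o:(np.array(p,float)+.5)/f-.5+np.array(o)
# subpixel edge lines of the bright plate: fit by hand-corner seeded minAreaRect on mask
t=cv2.imread("pics/top0.png");F=8
g=cv2.resize(t[125:210,355:435],None,fx=F,fy=F,interpolation=cv2.INTER_CUBIC).max(2)
print("plate/dark/bench levels",g[int(20*F),int(40*F)],g[int(30*F),int(12*F)],g[5,5])
pt=cr([(190,110),(330,150),(268,330),(132,292)],5,(355,125)); ps=cr([(622,172),(487,150),(530,72),(672,92)],5,(135,205))
S=np.array([(1,1),(1,-1),(-1,-1),(-1,1)])
for n in("top","scene","both"):
    def f(q):
        X=face(q[:3],S*q[3:5]);r=[]
        if n!="scene":r.append(proj("top",X)-pt)
        if n!="top":r.append(proj("scene",X)-ps)
        return np.concatenate(r).ravel()
    r=least_squares(f,(610,-305,-.29,50,38));print(n,r.x.round(3),abs(r.fun).max().round(2))
C=onz("top",[cr([(231,218)],5,(355,125))[0]],86);print(C)
plan((530,247,300),tool(73.5,-25))
E
```

```text
plate/dark/bench levels 38 141 143
top [ 6.09434e+02 -3.04833e+02 -3.13000e-01  5.15760e+01  3.80590e+01] 0.16
scene [ 6.12856e+02 -3.04470e+02 -2.60000e-01  4.88230e+01  4.00090e+01] 1.24
both [ 6.10607e+02 -3.04696e+02 -2.86000e-01  5.08340e+01  3.90810e+01] 2.17
[[ 611.36381267 -305.59486478   86.        ]]
turn [ 0.149 -0.537  0.667] then shift [-0.116 -0.006 -0.269] pos [531.2 247.4 264.9] F [-0.2  0.2 -2.9] t 11.25
```

```bash
cat >> h.py <<'E'
BAY=np.array([610.3,-305.,86]);YAW=-17.5
RT=tool(90+YAW,-25);N=-RT.apply([0,0,1])
E
python3 -c "
from h import *
print(N); plan(BAY+N*120,RT)"
```

```text
[-0.4030582   0.12708376  0.90630779]
turn [ 0.154 -0.536  0.688] then shift [-1.195 -4.192  1.202] pos [531.2 247.4 264.9] F [-0.2  0.2 -2.9] t 11.25
```

Call:
arm_command([
  {"dr":[0.031,-0.107,0.138],"offset":[0,0,0],"hand":-1},
  {"dr":[0.031,-0.107,0.138],"offset":[0,0,0],"hand":-1},
  {"dr":[0.031,-0.107,0.138],"offset":[0,0,0],"hand":-1},
  {"dr":[0.031,-0.107,0.138],"offset":[0,0,0],"hand":-1},
  {"dr":[0.03,-0.107,0.136],"offset":[0,0,0],"hand":-1},
  {"dr":[0,0,0],"offset":[-0.05,-0.2,0],"hand":-1},
  {"dr":[0,0,0],"offset":[-0.1,-0.33,0],"hand":-1},
  {"dr":[0,0,0],"offset":[-0.1,-0.33,0],"hand":-1},
])

```text
time_s: 12.05
eef_pos: [524.4, 140.0, 273.4]
ee_rot: [0.21, 0.147, 0.966, -0.034]
force: [1.2, -0.1, -1.8]
grip_width: 0.575
grip_force: 92.8
```

Call:
arm_command([
  {"dr":[0,0,0],"offset":[-0.1,-0.33,0],"hand":-1},
  {"dr":[0,0,0],"offset":[-0.1,-0.33,0],"hand":-1},
  {"dr":[0,0,0],"offset":[-0.1,-0.33,0.05],"hand":-1},
  {"dr":[0,0,0],"offset":[-0.1,-0.33,0.05],"hand":-1},
  {"dr":[0,0,0],"offset":[-0.1,-0.33,0.1],"hand":-1},
  {"dr":[0,0,0],"offset":[-0.1,-0.33,0.1],"hand":-1},
  {"dr":[0,0,0],"offset":[-0.1,-0.33,0.1],"hand":-1},
  {"dr":[0,0,0],"offset":[-0.1,-0.33,0.1],"hand":-1},
])

```text
time_s: 12.85
eef_pos: [536.7, -196.7, 259.9]
ee_rot: [0.21, 0.148, 0.966, -0.033]
force: [-0.1, 0.5, -2.1]
grip_width: 0.572
grip_force: 92.8
```

```bash
python3 -c "
from h import *
plan(BAY+N*95,RT);print(ctrl.sense()['joints'])"
```

```text
turn [-0.002 -0.009  0.001] then shift [-0.164 -0.676  0.884] pos [ 536.7 -196.7  259.9] F [-0.1  0.5 -2.1] t 12.85
[-0.61335258  0.17668398  1.65792282  0.15951503  0.90155552 -1.95245595]
```

Call:
arm_command([
  {"dr":[0,-0.009,0],"offset":[-0.04,-0.17,0.1],"hand":-1},
  {"dr":[0,0,0],"offset":[-0.04,-0.17,0.2],"hand":-1},
  {"dr":[0,0,0],"offset":[-0.04,-0.17,0.2],"hand":-1},
  {"dr":[0,0,0],"offset":[-0.044,-0.166,0.2],"hand":-1},
  {"dr":[0,0,0],"offset":[0,0,0.18],"hand":-1},
  {"dr":[0,0,0],"offset":[0,0,0],"hand":-1},
  {"dr":[0,0,0],"offset":[0,0,0],"hand":-1},
])

```text
time_s: 13.55
eef_pos: [572.4, -291.0, 174.0]
ee_rot: [0.214, 0.148, 0.965, -0.034]
force: [0.9, -0.3, -2.2]
grip_width: 0.567
grip_force: 92.8
```

```bash
python3 - <<'E'
from h import *
plan(BAY+N*51,RT)
t=ctrl.capture('top')[:,:,::-1];s=ctrl.capture('scene')[:,:,::-1]
cv2.imwrite('pics/top2.png',t);cv2.imwrite('pics/sc2.png',s)
r=lambda im,x,y,w,h,f:np.clip(2*cv2.resize(im[y:y+h,x:x+w],None,fx=f,fy=f,interpolation=cv2.INTER_CUBIC).astype(float),0,255).astype(np.uint8)
cv2.imwrite('pics/ins1.png',np.hstack([r(t,350,120,80,100,5),r(s,215,180,80,100,5)]))
E
```

```text
turn [-0.002  0.001  0.002] then shift [ 0.005 -0.016  0.382] pos [ 572.4 -291.   174. ] F [ 0.9 -0.3 -2.2] t 13.55
```

View pics/ins1.png

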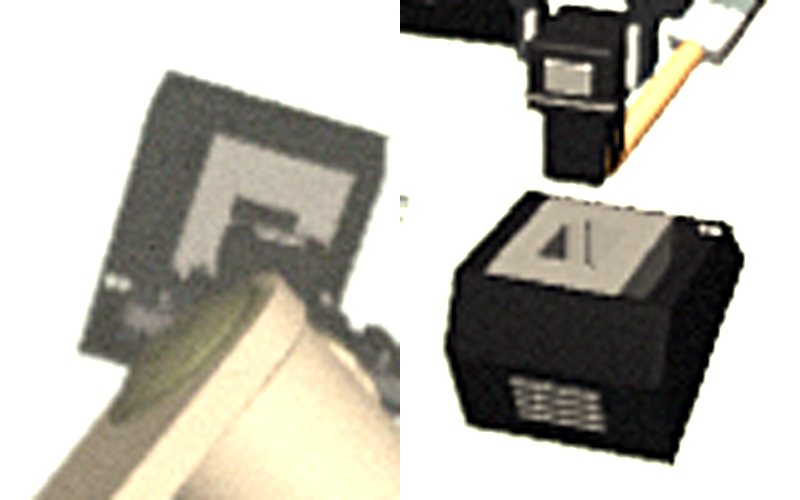

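The scene view shows the pack's back side above the bay. Its stem end edge is at crop (545,178)–(603,186), and the foot's lower back edge is around (528,103)–(612,112). I'll compare these with the model prediction.

```bash
python3 - <<'E'
from h import *
s=ctrl.sense();q=s["ee_rot"];r=Ro.from_quat([q[1],q[2],q[3],q[0]])
def P(pts,d=51,x0=0,y0=0):
    p=np.array(pts,float)+[x0,y0,0]
    return s["eef_pos"]+r.apply(np.c_[-p[:,0],p[:,1],d-p[:,2]])
v=lambda p:((p-[215,180]+.5)*5-.5+[400,0]).round(0).tolist()
print("stem end back R,L",v(proj('scene',P([(19.5,-15.5,0),(19.5,15.5,0)]))))
print("stem7 back",v(proj('scene',P([(23,-17,7),(23,17,7),(23,-17,44),(23,17,44)]))))
print("foot bottom back",v(proj('scene',P([(33,-25,44),(33,25,44)]))),"top back",v(proj('scene',P([(33,-25,86),(33,25,86)]))))
print("d/dx 5mm",v(proj('scene',P([(24.5,-15.5,0)]))),"d/dy 5",v(proj('scene',P([(19.5,-10.5,0)]))),"d+5",v(proj('scene',P([(19.5,-15.5,-5)]))))
print("hole",v(proj('scene',face((*BAY[:2],np.radians(YAW)),np.array([(23.7,17.7),(23.7,-17.7),(-23.7,-17.7),(-23.7,17.7)])))))
im=cv2.imread('pics/sc2.png')[180:280,215:295];im=np.clip(5.*cv2.resize(im,None,fx=8,fy=8,interpolation=cv2.INTER_CUBIC),0,255).astype(np.uint8)
for k in (0,):
    for e in ([(19.5,-15.5,0),(19.5,15.5,0),(-19.5,15.5,0),(-19.5,-15.5,0)],[(33,-25,44),(33,25,44),(33,25,86),(33,-25,86)],[(23,-17,7),(23,17,7),(23,17,44),(23,-17,44)]):
        cv2.polylines(im,[(((proj('scene',P(e))-[215,180]+.5)*8-.5)).astype(np.int32)],True,(0,0,255),1)
h=face((*BAY[:2],np.radians(YAW)),np.array([(23.7,17.7),(23.7,-17.7),(-23.7,-17.7),(-23.7,17.7)]));cv2.polylines(im,[((proj('scene',h)-[215,180]+.5)*8).astype(np.int32)],True,(0,255,0),1)
cv2.imwrite('pics/ov.png',im[:600])
E
```

```text
stem end back R,L [[542.0, 177.0], [596.0, 186.0]]
stem7 back [[537.0, 168.0], [597.0, 177.0], [538.0, 105.0], [599.0, 114.0]]
foot bottom back [[517.0, 110.0], [608.0, 123.0]] top back [[518.0, 36.0], [610.0, 49.0]]
d/dx 5mm [[539.0, 181.0]] d/dy 5 [[551.0, 179.0]] d+5 [[542.0, 186.0]]
hole [[594.0, 265.0], [533.0, 255.0], [562.0, 219.0], [621.0, 228.0]]
```

View pics/ov.png

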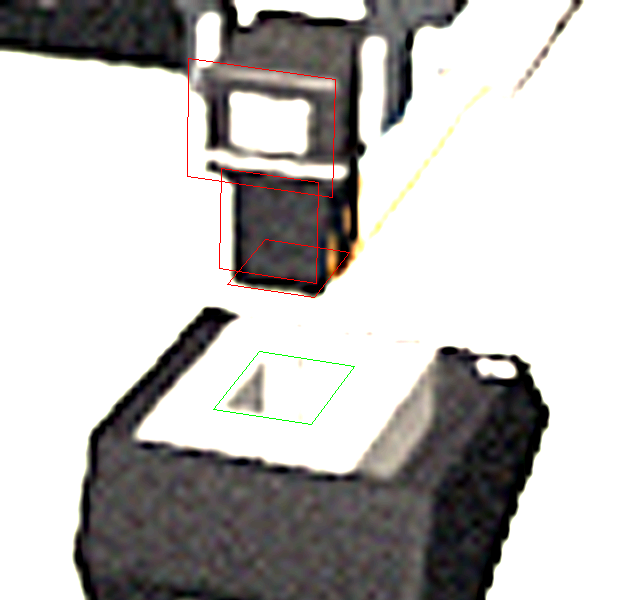

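The overlay agrees to within a few mm, except for about 5 mm of disagreement in y. The scene camera read the handle about 3 mm high in y too, so part of that is probably camera bias. The hole outline sits on the visible opening. I'll go down and feel for it.

Call:
arm_command([
  {"dr":[0,0,0],"offset":[0.005,-0.016,0.1],"hand":-1},
  {"dr":[0,0,0],"offset":[0,0,0.1],"hand":-1},
  {"dr":[0,0,0],"offset":[0,0,0.08],"hand":-1},
  {"dr":[0,0,0],"offset":[0,0,0.03],"hand":-1},
  {"dr":[0,0,0],"offset":[0,0,0.02],"hand":-1},
  {"dr":[0,0,0],"offset":[0,0,0],"hand":-1},
])

```text
time_s: 14.25
eef_pos: [587.9, -298.5, 138.5]
ee_rot: [0.215, 0.148, 0.965, -0.034]
force: [0.4, 0.3, -3.7]
grip_width: 0.569
grip_force: 92.9
```

Call:
arm_command([
  {"dr":[0,0,0],"offset":[0,0,0.015],"hand":-1},
  {"dr":[0,0,0],"offset":[0,0,0.015],"hand":-1},
  {"dr":[0,0,0],"offset":[0,0,0.015],"hand":-1},
  {"dr":[0,0,0],"offset":[0,0,0],"hand":-1},
])

```text
time_s: 14.65
eef_pos: [590.0, -299.2, 133.6]
ee_rot: [0.215, 0.148, 0.965, -0.034]
force: [-0.1, -0.6, -2.4]
grip_width: 0.572
grip_force: 92.9
```

```bash
cat >> h.py <<'E'
def st():
    s=ctrl.sense();e=RT.inv().apply(s["eef_pos"]-BAY);f=RT.inv().apply(s["force"]);q=s["ee_rot"];r=Ro.from_quat([q[1],q[2],q[3],q[0]])
    print("t",s["time_s"],"TCP rel bay in tool axes",e.round(1),"depth of stem",round(51+e[2],1),"F tool",f.round(1),"M",r.inv().apply(s["wrist_torque"]).round(2),"rot err",(RT.inv()*r).as_rotvec().round(3),"g",round(s["grip_width"],3))
E
python3 -c "
from h import *
st()"
```

```text
t 14.65 TCP rel bay in tool axes [ -1.   -0.6 -52.1] depth of stem -1.1 F tool [ 1.  -0.6  2.2] M [-0.04  0.34  0.01] rot err [ 0.002 -0.002 -0.001] g 0.572
```

Call:
arm_command([
  {"dr":[0,0,0],"offset":[0,0,0.015],"hand":-1},
  {"dr":[0,0,0],"offset":[0,0,0.015],"hand":-1},
  {"dr":[0,0,0],"offset":[0,0,0],"hand":-1},
])

```text
time_s: 14.95
eef_pos: [591.8, -299.1, 130.5]
ee_rot: [0.215, 0.148, 0.965, -0.034]
force: [2.8, 4.9, 0.0]
grip_width: 0.571
grip_force: 93.1
```

Call:
arm_command([
  {"dr":[0,0,0],"offset":[0,0,0.015],"hand":-1},
  {"dr":[0,0,0],"offset":[0,0,0],"hand":-1},
])

```text
time_s: 15.15
eef_pos: [592.3, -299.3, 128.8]
ee_rot: [0.215, 0.148, 0.965, -0.034]
force: [0.6, 5.5, 0.5]
grip_width: 0.575
grip_force: 93.2
```

```bash
python3 -c "
from h import *
st()"
```

```text
t 15.15 TCP rel bay in tool axes [ -1.    0.  -46.8] depth of stem 4.2 F tool [ 0.7  5.4 -0.9] M [-1.06  0.3   0.13] rot err [ 0.001 -0.002 -0.001] g 0.575
```

Contact shows about 5 N sideways, which matches the float's drag, so the taper is in the mouth. I'll ease +y and go on.

Call:
arm_command([
  {"dr":[0,0,0],"offset":[0,0.012,0],"hand":-1},
  {"dr":[0,0,0],"offset":[0,0,0.015],"hand":-1},
  {"dr":[0,0,0],"offset":[0,0,0.015],"hand":-1},
  {"dr":[0,0,0],"offset":[0,0,0],"hand":-1},
])

```text
time_s: 15.55
eef_pos: [593.5, -299.0, 126.4]
ee_rot: [0.215, 0.148, 0.965, -0.034]
force: [-12.4, 6.2, 10.3]
grip_width: 0.573
grip_force: 95.0
```

```bash
python3 -c "
from h import *
st()"
```

```text
t 15.55 TCP rel bay in tool axes [ -0.9   0.6 -44.1] depth of stem 6.9 F tool [  8.1   2.2 -15.1] M [-0.23  1.62  0.07] rot err [ 0.002 -0.002 -0.002] g 0.573
```

Call:
arm_command([
  {"dr":[0,0,0],"offset":[0,0,-0.005],"hand":-1},
  {"dr":[0,0,0],"offset":[0.016,0,0],"hand":-1},
  {"dr":[0,0,0],"offset":[0,0,0.01],"hand":-1},
  {"dr":[0,0,0],"offset":[0,0,0.015],"hand":-1},
  {"dr":[0,0,0],"offset":[0,0,0],"hand":-1},
])

```text
time_s: 16.05
eef_pos: [593.5, -298.9, 122.9]
ee_rot: [0.215, 0.149, 0.965, -0.034]
force: [-2.2, 3.0, 2.0]
grip_width: 0.575
grip_force: 91.8
```

```bash
python3 -c "
from h import *
st()"
```

```text
t 16.05 TCP rel bay in tool axes [  0.6   0.8 -41. ] depth of stem 10.0 F tool [ 1.9  2.2 -3.1] M [-0.48  0.31  0.67] rot err [ 0.002 -0.003  0.   ] g 0.575
```

Call:
arm_command([
  {"dr":[0,0,0],"offset":[0.003,0,0.015],"hand":-1},
  {"dr":[0,0,0],"offset":[0,0,0.015],"hand":-1},
  {"dr":[0,0,0],"offset":[0,0,0.015],"hand":-1},
  {"dr":[0,0,0],"offset":[0,0,0],"hand":-1},
])

```text
time_s: 16.45
eef_pos: [595.5, -299.6, 119.2]
ee_rot: [0.216, 0.149, 0.964, -0.034]
force: [-9.6, 5.9, 13.6]
grip_width: 0.576
grip_force: 92.3
```

```bash
python3 -c "
from h import *
st()"
```

```text
t 16.45 TCP rel bay in tool axes [  0.2   0.7 -36.8] depth of stem 14.2 F tool [  4.2   2.8 -16.9] M [-0.64  1.04  1.2 ] rot err [ 0.002 -0.004  0.001] g 0.576
```

Call:
arm_command([
  {"dr":[0,0,0.012],"offset":[0.006,0.004,0],"hand":-1},
  {"dr":[0,0,0.01],"offset":[0,0,0],"hand":-1},
  {"dr":[0,0,0],"offset":[0,0,0],"hand":-1},
])

```text
time_s: 16.75
eef_pos: [595.3, -299.5, 118.3]
ee_rot: [0.216, 0.157, 0.963, -0.033]
force: [-1.0, 1.1, 4.3]
grip_width: 0.574
grip_force: 92.9
```

```bash
python3 -c "
from h import *
st()"
```

```text
t 16.75 TCP rel bay in tool axes [  0.8   0.8 -36. ] depth of stem 15.0 F tool [-0.7  0.7 -4.4] M [-0.17  0.03  0.33] rot err [ 0.003 -0.005  0.016] g 0.574
```

Relieved. A little more twist, then onward.

Call:
arm_command([
  {"dr":[0,0,0.008],"offset":[0,0.003,0.012],"hand":-1},
  {"dr":[0,0,0],"offset":[0,0,0.015],"hand":-1},
  {"dr":[0,0,0],"offset":[0,0,0.015],"hand":-1},
  {"dr":[0,0,0],"offset":[0,0,0.015],"hand":-1},
  {"dr":[0,0,0],"offset":[0,0,0],"hand":-1},
])

```text
time_s: 17.25
eef_pos: [598.0, -300.1, 111.2]
ee_rot: [0.216, 0.16, 0.963, -0.033]
force: [2.2, -6.8, 1.5]
grip_width: 0.568
grip_force: 92.8
```

```bash
python3 -c "
from h import *
st()"
```

```text
t 17.25 TCP rel bay in tool axes [  1.3   1.  -28.4] depth of stem 22.6 F tool [-4.4 -5.9  0.4] M [ 0.98 -0.58  0.23] rot err [ 0.003 -0.004  0.022] g 0.568
```

Call:
arm_command([
  {"dr":[0,0,0],"offset":[-0.005,-0.004,0.015],"hand":-1},
  {"dr":[0,0,0],"offset":[0,0,0.015],"hand":-1},
  {"dr":[0,0,0],"offset":[0,0,0.015],"hand":-1},
  {"dr":[0,0,0],"offset":[0,0,0.015],"hand":-1},
  {"dr":[0,0,0],"offset":[0,0,0],"hand":-1},
])

```text
time_s: 17.75
eef_pos: [601.1, -301.1, 104.9]
ee_rot: [0.216, 0.159, 0.963, -0.032]
force: [0.1, -5.6, 3.7]
grip_width: 0.576
grip_force: 93.3
```

```bash
python3 -c "
from h import *
st()"
```

```text
t 17.75 TCP rel bay in tool axes [  1.1   0.9 -21.3] depth of stem 29.7 F tool [-3.1 -5.3 -2.6] M [ 1.01 -0.38  0.23] rot err [ 0.003 -0.003  0.022] g 0.576
```

Call:
arm_command([
  {"dr":[0,0,0],"offset":[-0.003,-0.003,0.015],"hand":-1},
  {"dr":[0,0,0],"offset":[0,0,0.015],"hand":-1},
  {"dr":[0,0,0],"offset":[0,0,0.015],"hand":-1},
  {"dr":[0,0,0],"offset":[0,0,0.015],"hand":-1},
  {"dr":[0,0,0],"offset":[0,0,0],"hand":-1},
])

```text
time_s: 18.25
eef_pos: [604.0, -302.2, 98.5]
ee_rot: [0.215, 0.159, 0.963, -0.032]
force: [-3.2, -3.5, 4.2]
grip_width: 0.573
grip_force: 93.8
```

```bash
python3 -c "
from h import *
st()"
```

```text
t 18.25 TCP rel bay in tool axes [  0.9   0.8 -14.2] depth of stem 36.8 F tool [-0.  -4.3 -4.7] M [ 0.83 -0.07  0.27] rot err [ 0.002 -0.003  0.022] g 0.573
```

Call:
arm_command([
  {"dr":[0,0,0],"offset":[0,0,0.015],"hand":-1},
  {"dr":[0,0,0],"offset":[0,0,0.015],"hand":-1},
  {"dr":[0,0,0],"offset":[0,0,0.012],"hand":-1},
  {"dr":[0,0,0],"offset":[0,0,0],"hand":-1},
])

```text
time_s: 18.65
eef_pos: [606.0, -302.9, 94.1]
ee_rot: [0.215, 0.159, 0.963, -0.032]
force: [-3.7, -4.1, 6.0]
grip_width: 0.573
grip_force: 93.9
```

```bash
python3 -c "
from h import *
st()"
```

```text
t 18.65 TCP rel bay in tool axes [ 0.9  0.8 -9.3] depth of stem 41.7 F tool [-0.5 -5.  -6.4] M [0.83 0.04 0.25] rot err [ 0.002 -0.003  0.022] g 0.573
```

Force rising gently. Final small steps until it grounds.

Call:
arm_command([
  {"dr":[0,0,0],"offset":[0,0,0.01],"hand":-1},
  {"dr":[0,0,0],"offset":[0,0,0.008],"hand":-1},
  {"dr":[0,0,0],"offset":[0,0,0],"hand":-1},
])

```text
time_s: 18.95
eef_pos: [606.8, -303.1, 92.7]
ee_rot: [0.215, 0.159, 0.963, -0.032]
force: [-8.9, -1.5, 12.0]
grip_width: 0.576
grip_force: 94.5
```

```bash
python3 -c "
from h import *
st()"
```

```text
t 18.95 TCP rel bay in tool axes [ 0.7  0.8 -7.8] depth of stem 43.2 F tool [  2.2  -4.1 -14.3] M [0.89 0.69 0.28] rot err [ 0.002 -0.002  0.022] g 0.576
```

Call:
arm_command([
  {"dr":[0,0,0],"offset":[0,0,0.008],"hand":-1},
  {"dr":[0,0,0],"offset":[0,0,0],"hand":-1},
  {"dr":[0,0,0],"offset":[0,0,0],"hand":-1},
])

```text
time_s: 19.25
eef_pos: [606.8, -303.1, 92.7]
ee_rot: [0.215, 0.159, 0.963, -0.032]
force: [-17.4, 2.6, 20.7]
grip_width: 0.576
grip_force: 95.7
```

```bash
python3 -c "
from h import *
st()"
```

```text
t 19.25 TCP rel bay in tool axes [ 0.7  0.7 -7.7] depth of stem 43.3 F tool [  7.   -2.7 -26.1] M [0.97 1.35 0.38] rot err [ 0.002 -0.002  0.022] g 0.576
```

Call:
arm_command([
  {"dr":[0,0,0],"offset":[0.004,0,0.008],"hand":-1},
  {"dr":[0,0,0],"offset":[0,0,0.006],"hand":-1},
  {"dr":[0,0,0],"offset":[0,0,0],"hand":-1},
])

```text
time_s: 19.55
eef_pos: [607.0, -303.1, 92.5]
ee_rot: [0.215, 0.159, 0.963, -0.032]
force: [-30.4, 7.5, 35.4]
grip_width: 0.577
grip_force: 97.8
```

```bash
python3 -c "
from h import *
st()"
```

```text
t 19.55 TCP rel bay in tool axes [ 0.6  0.8 -7.5] depth of stem 43.5 F tool [ 13.3  -2.  -45.3] M [0.86 2.31 0.44] rot err [ 0.002 -0.003  0.021] g 0.577
```

Firmly grounded: 45 N with no more travel. I'll unload, open and back off along the tool axis.

Call:
arm_command([
  {"dr":[0,0,0],"offset":[-0.004,0,-0.018],"hand":-1},
  {"dr":[0,0,0],"offset":[0,0,0],"hand":0.3},
  {"dr":[0,0,0],"offset":[0,0,0],"hand":0.6},
  {"dr":[0,0,0],"offset":[0,0,0],"hand":1},
  {"dr":[0,0,0],"offset":[0,0,0],"hand":1},
  {"dr":[0,0,0],"offset":[0,0,0],"hand":1},
])

```text
time_s: 20.15
eef_pos: [607.2, -303.0, 91.2]
ee_rot: [0.215, 0.159, 0.963, -0.032]
force: [0.6, 0.2, -0.3]
grip_width: 1.002
grip_force: 0.0
```

Call:
arm_command([
  {"dr":[0,0,0],"offset":[0,0,-0.05],"hand":1},
  {"dr":[0,0,0],"offset":[0,0,-0.1],"hand":1},
  {"dr":[0,0,0],"offset":[0,0,-0.2],"hand":1},
  {"dr":[0,0,0],"offset":[0,0,-0.3],"hand":1},
  {"dr":[0,0,0],"offset":[0,0,-0.3],"hand":1},
  {"dr":[0,0,0],"offset":[0,0.3,-0.2],"hand":1},
  {"dr":[0,0,0],"offset":[0,0.3,0],"hand":1},
  {"dr":[0,0,0],"offset":[0,0.3,0],"hand":1},
])

```text
time_s: 20.95
eef_pos: [585.8, -182.1, 219.5]
ee_rot: [0.217, 0.16, 0.963, -0.032]
force: [0.5, -1.0, -0.4]
grip_width: 1.0
grip_force: 0.0
```

```bash
python3 - <<'E'
from h import *
t=ctrl.capture('top')[:,:,::-1];s=ctrl.capture('scene')[:,:,::-1]
r=lambda im,x,y,w,h,f:np.clip(2.2*cv2.resize(im[y:y+h,x:x+w],None,fx=f,fy=f,interpolation=cv2.INTER_CUBIC).astype(float),0,255).astype(np.uint8)
B=[r(t,355,125,80,85,5),r(s,215,195,80,85,5)]
c=face((*BAY[:2],np.radians(YAW-1)),np.array([(33,25),(33,-25),(-33,-25),(-33,25)]));c2=face((*BAY[:2],np.radians(YAW-1)),np.array([(33,25),(33,-25),(-33,-25),(-33,25)]),42)
for im,n,o in((B[0],'top',(355,125)),(B[1],'scene',(215,195))):
    for k,col in((c,(0,255,0)),(c2,(0,0,255))):cv2.polylines(im,[((proj(n,k)-o+.5)*5).astype(np.int32)],True,col,1)
cv2.imwrite('pics/fin.png',np.hstack(B));print(ctrl.sense()['force'],ctrl.sense()['eef_pos'])
E
```

```text
[ 0.41729208  0.26208346 -0.76766401] [ 586.48425905 -179.48878474  218.74780451]
```

View pics/fin.png

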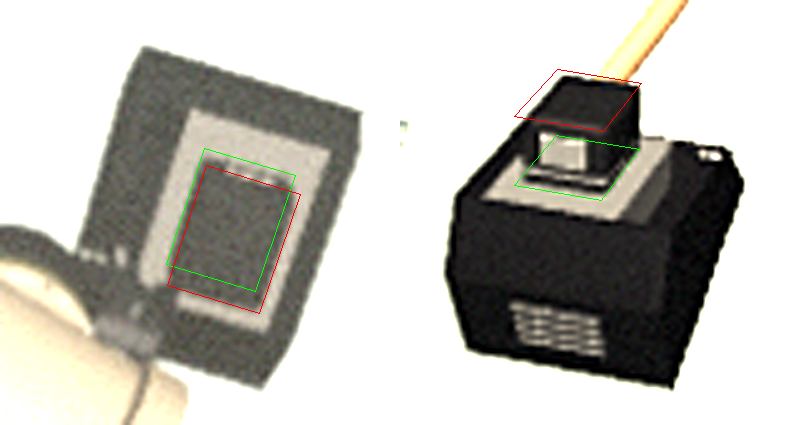

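The pack sits in the bay with its foot down on the plate in both views (foot at top crop (232,235)), and the gripper is clear. The press stopped at a stem depth of about 43.5 mm, which fits the 44 mm stem. Handing in.

```bash
python3 -c "
from rig import ctrl
print(ctrl.finish_job())"
```

```text
the job is handed in; nothing more can be done
None
```

I handed the job in at about 21 s of the 67 s allowed. The drawer is out at its stop, and the pack is pressed into the smaller charger's bay until it stopped moving under 45 N. The arm is clear and I did not go near the nozzle, tin, tape or brush. The hand-in returned no verdict. The wrist force briefly touched 106 N of its 120 N limit while I took hold of the handle, and some of that may count against the 40 N limit on the gripper pressing things.

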